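# Gauge the pad gap of a brake caliper

## Robot

A 6-joint arm with a two-finger parallel gripper is mounted at the origin on the work surface. World frame = base frame: x ahead of the robot, y to its left, z up, the work surface at z = 0. Lengths are in m, angles in degrees, forces in N, time in s.
With the tool pointing down it reaches from about 0.375 to 0.9 m from the base axis. Payload 3.1 kg.
Tool frame: the origin (TCP) lies at the very end of the fingers, on their centre line; the grasp point (between the pads) lies 19 mm behind it; z points along the fingers, y is the direction in which the jaws open and shut (so a half turn about z gives the same grasp; the last joint's range is limited). The gripper opens to 87 mm and grips with 3 to 60 N. Pads are 19 mm wide; open, the fingers measure 117 mm over their backs; the gripper's body (75 mm by 190 mm) begins 51 mm behind the grasp point.
Start: joints at [-84.024, 30.224, 82.088, -0, 67.689, -10.227], TCP at [0.174, -0.6, 0.223] pointing down, gripper open.
Joint ranges: [-176.69, 176.69], [-43.24, 126.21], [12.49, 139.97], [-82, 262], [0, 151.66], [-163.58, 163.58]. Speed limits (degrees/s): [159.86, 159.86, 180, 180, 180, 180].

## Interface

Orientations are given as a 3x3 rotation matrix whose columns are the frame's x, y, z axes.
In Python, from rig import read_state, capture, sign_off gives the robot as it stands.
- The arm moves only by the tool play_rows, never from a script. Its argument "commands" is a list of rows, each a list of 3 entries, a list of its own where there are three numbers: the shift along the tool's x, y, z in cm, then the turn, a rotation vector about the tool's x, y, z in rad, then the finger opening in cm, from 0 to 8.7. In form: [[[dx, dy, dz], [wx, wy, wz], claw], ...]. A call has 1 to 12 rows; each row is the pose to reach, as a shift and turn from the pose commanded when the call began, along the tool's axes at that moment; what a row does not reach only later rows make up. A row lasts 1/12 s, in which the tool goes at most 41.7 mm and 7.16 degrees, less where a joint would pass 70% of its speed; a pose out of reach is approached as far as the arm can. A call with a gripper value outside its range is refused whole. The fingers move at their own pace and stop on an object; "newtons" is the grip in N (left out, the last holds). Time passes only in rows, so rows that repeat a pose let the fingers close. It gives the time, the measured TCP pose, the force and the opening at its end, in the units of the state.
- read_state(): the state, without advancing time (a new reading comes with each control period).
- capture(name): name is "scene" or "top" or "wrist"; returns a dict with "pixels" (480x640x3 uint8, red, green, blue), "depth" (480x640 float32, m along the optical axis (not along the pixel's ray), 0 where there is no reading), "camera_matrix" (3x3 intrinsics, pixels), "camera_from_world" (4x4, takes a point from world to camera coordinates). Camera axes: x right, y down, z forward; pixel columns grow to the right and rows downward; lengths in m; the calibration is good to about 2 mm. A picture is of the moment at which its call begins.
- sign_off(): hands the job in, once; it reports no verdict.
The state is a dict: "t": time; "qpos": joint angles; "qvel": joint speeds; "joint_torque": joint torques, N m; "tcp_pos": TCP position; "tcp_rot": TCP orientation; "ft_force": force on the tool from outside, world axes, zero at the start; "wrist_torque": the same for the moment, N m; "gripper_width": finger opening in m.
Only numpy, scipy, OpenCV 4.12 (cv2) and the standard library are available. Lean on these libraries where they do the work, as an engineer would, in place of code of your own. Each camera call takes 0.05 s, during which the arm holds its last target.

## Task

The brake caliper on the bench stand still has its black plastic transit spacer between the pads: pull it straight up and out and put it in the open top drawer of the grey parts cabinet. Then take the tapered steel gauge out of its wooden block and slide its blade down between the two pads until it drags snugly but lightly on both (a gentle drag of a few newtons; do not ram it in towards the handle), and finish still holding the gauge by its handle at that depth. Leave everything else on the table where it is.

Things in the scene. Friction and masses are not known exactly. Their poses are not given: they have to be found in the camera images.
- caliper: Aluminium brake caliper on a dark steel stand (base 150 x 130 mm, caliper tops 94 mm above the table), slot upward. Origin: on the table plane under the far pad's rubbing face; x is normal to both pad faces, from near to far pad, y along the pads, z up. It floats: slides along its x on pins, up to 8 mm either way, at about 0.5 N and stays there, so it centres itself on a blade.
- pad_far: Far brake pad, sprung in the caliper (8 N per mm, gives up to 4 mm towards +x); its rubbing face (60 mm along y, 45 mm tall, z 55 to 100 mm) lies at x = 0 of this frame, the pad is on the +x side. Same axes as the caliper. A steel lead-in clip 50 mm wide flares up and outward from its top edge by 4.5 mm, to z = 107.8 mm.
- pad_near: Near brake pad, mirror image of the far one: rubbing face at x = 0 of this frame, pad on the -x side, same lead-in clip. Sprung likewise (8 N per mm, gives towards -x). The free gap between the pads differs from time to time, 5 to 8 mm.
- far_edge (a point): Middle of the top edge of the far pad's rubbing face, 100 mm above the table; x, y, z axes as the caliper. This is the side of the gap's mouth; the clip flares 7.8 mm higher.
- near_edge (a point): Middle of the top edge of the near pad's rubbing face, 100 mm above the table; the mouth of the gap is midway between this and far_edge.
- spacer: Black plastic transit spacer: a head 24 (x) x 30 (y) x 44 mm tall, which sits on the pads' lead-in clips, with a tongue 3 x 28 mm reaching 24 mm down from the middle of its underside. Origin: centre of the head's underside; z up at the start, x across the gap. 45 g.
- spacer_head (a point): Centre of the spacer's head (22 mm above its underside; 46 mm above the tongue's end; 130 mm above the table at the start). Grip the head here across its 24 mm (along its x) or 30 mm.
- gauge: Tapered steel feeler gauge standing in a wooden block, blade down: block handle 20 (x) x 34 (y) x 46 mm tall; below it a blade 24 mm wide (y) and 85 mm long, 3 mm thick (x) at the tip, growing evenly by 0.1 mm per mm to 11.5 mm at the handle, symmetrical. Origin: centre of the handle's underside; z up, x through the blade's thickness. 150 g.
- gauge_handle (a point): Centre of the gauge's handle (23 mm above its underside, 108 mm above the blade's tip; 115 mm above the table at the start). Grip here from above across the 20 mm (along its x).
- gauge_tip (a point): Centre of the blade's tip, 85 mm below the handle's underside. Depending on the gap the blade first touches both pads with its tip 20 to 50 mm below the pads' top edges; the drag then rises slowly, over some 3 to 15 mm more.
- holder: Fixed wooden block 80 x 80 mm, 92 mm tall, with a slot 15.5 x 29 mm in which the gauge's blade hangs loosely (handle resting on the block's top). Origin: centre of the underside.
- drawer_floor (a point): On the floor of the open top drawer of the grey cabinet (240 mm deep, 220 wide, 150 tall, far right on the table), mid-width, 85 mm above the table. x points into the cabinet, y across, z up. The inside runs from x = -52 to +142 mm, y = -89 to +89 mm; walls rise 43 mm, the front panel 54 mm. It is open 110 to 140 mm: the cabinet's face is 58 to 88 mm behind this point.
- tub_a: Bystander: round yellow tub, 104 mm across, 60 mm tall. Origin: centre of the underside.
- tub_b: Bystander: second such tub. Origin: centre of the underside.
- jar: Bystander: small amber glass jar with steel cap, 48 mm across, 65 mm tall. Origin: centre of the underside.
- wrench: Bystander: wrench 180 mm long, lying flat. Origin: centre of the underside.
- driver: Bystander: screwdriver 150 mm long with a black handle, lying flat. Origin: centre of the underside.
- spare_pad: Bystander: spare brake pad 66 x 45 mm, 11 mm thick, lying flat. Origin: centre of the underside.
- hub: Bystander: grey aluminium wheel hub of stacked flanges, 124 mm across, 100 mm tall. Origin: centre of the underside.
There are look-alikes about, which are no part of the job. What is shaped like the gauge but purple or yellow is not meant.

How it is judged (in metres and radians):
On the way:
1. the spacer lies in the open drawer, let go (x of spacer_head in the frame of drawer_floor between -0.06 and 0.13 m and y of spacer_head in the frame of drawer_floor between -0.095 and 0.095 m and z of spacer_head in the frame of drawer_floor between 0 and 0.055 m and contact force between the fingers and spacer below 0.05 N), for 0.2 s.
At the end, for the whole second after the job is handed in: The spacer lies still inside the drawer, let go. The gauge's blade is between the pads, upright within 0.12 rad, tip 15 to 75 mm below the pads' top edges and within 25 mm of their middle, pressing on each pad with 1 to 8 N, at rest, and the fingers still grip it (over 3 N) (all of step 1 and linear speed of spacer below 0.02 m/s and contact force between gauge and pad_far between 1 and 8 N and contact force between gauge and pad_near between 1 and 8 N and z of gauge_tip in the frame of caliper between 0.025 and 0.085 m and y of gauge_tip in the frame of caliper between -0.025 and 0.025 m and angle between gauge's own z axis and vertical below 0.12 rad and contact force between the fingers and gauge above 3 N and linear speed of gauge below 0.01 m/s); the arm keeps its last pose, push and grip.
It fails at once if the blade is rammed against a pad (over 30 N) (contact force between gauge and pad_far above 30 N or contact force between gauge and pad_near above 30 N).
It fails at once if a bystander is moved by more than 30 mm (distance of any of tub_a, tub_b, jar, wrench, driver, spare_pad, hub from where it was at the start of the episode above 0.03 m).
It also fails if it takes over 58 s, if anything falls off the work surface, if the arm or the gripper's body presses on something with over 40 N, if the wrist force passes 120 N, or if a joint passes its speed limit or range.

## Working session

There is one attempt and no reset: what is moved stays moved. The work goes in short steps, Python scripts to look and compute and a tool call to move; the robot and the scene stay as the last step left them, time stands still between calls to the robot, and variables do not carry over. Pictures are saved under pics/ and viewed, and the job is handed in when it is done.

Besides the shell and the picture viewer there is one more tool, called after "Call:" by a JSON object that holds its "name" and its "arguments", one argument or row to a line. play_rows: Moves the arm, as the interface text tells. Its arguments: {"type":"object","properties":{"commands":{"type":"array"},"newtons":{"type":"number"}},"required":["commands"]}

```bash
mkdir -p pics; ls; python3 - <<'E'
from rig import read_state,capture
import cv2,numpy as np,pickle
s=read_state();print(s['t'],s['tcp_pos'],s['tcp_rot'],s['gripper_width'])
for n in['scene','top','wrist']:
    c=capture(n);pickle.dump(c,open(f'pics/{n}0.pkl','wb'));cv2.imwrite(f'pics/{n}0.png',c['pixels'][:,:,::-1])
    print(n,c['camera_matrix'].tolist(),np.round(c['camera_from_world'],3).tolist())
E
```

```text
pics
0.0 [ 0.17436196 -0.59942606  0.22158332] [[ 9.60275254e-01  2.79054437e-01 -2.40165723e-04]
 [ 2.79054306e-01 -9.60272978e-01  2.12186590e-03]
 [ 3.61491442e-04 -2.10459460e-03 -9.99997720e-01]] 0.08704134764379845
scene [[449.9127313069123, 0.0, 311.54775646763045], [0.0, 449.9127313069123, 240.76770156955973], [0.0, 0.0, 1.0]] [[-0.051, 0.999, -0.0, -0.054], [0.553, 0.028, -0.833, -0.227], [-0.832, -0.043, -0.554, 1.435], [0.0, 0.0, 0.0, 1.0]]
top [[458.5275050772404, 0.0, 318.2722983867642], [0.0, 458.5275050772404, 235.34090109479632], [0.0, 0.0, 1.0]] [[0.02, -1.0, 0.019, 0.054], [-0.999, -0.021, -0.037, 0.54], [0.037, -0.019, -0.999, 1.25], [0.0, 0.0, 0.0, 1.0]]
wrist [[393.1219663092551, 0.0, 318.304204452882], [0.0, 393.1219663092551, 229.90358245359317], [0.0, 0.0, 1.0]] [[0.279, -0.96, -0.002, -0.625], [-0.919, -0.268, 0.29, -0.034], [-0.279, -0.079, -0.957, 0.393], [0.0, 0.0, 0.0, 1.0]]
```

View pics/scene0.png

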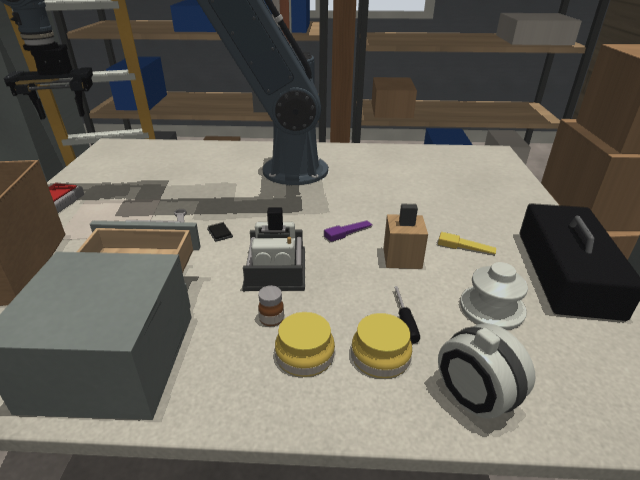

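View pics/top0.png

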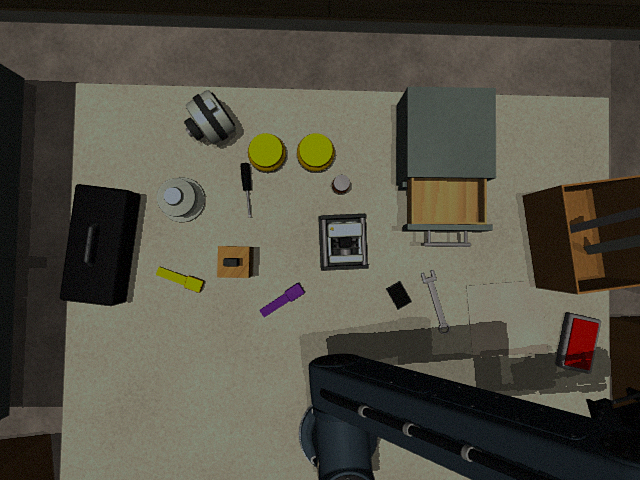

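The scene view shows the caliper with the black spacer at about (275,250) and the gauge in its wooden block at (405,240). In the top view the caliper is at (345,242), the gauge at (233,262), and the drawer at (447,202) opening toward the robot.

```bash
cat > h.py <<'E'
import numpy as np,cv2,pickle
def ray(c,u,v):
    K=c['camera_matrix'];T=c['camera_from_world'];R=T[:3,:3]
    d=R.T@np.linalg.solve(K,[u,v,1.]);o=-R.T@T[:3,3];return o,d
def onz(c,u,v,z):
    o,d=ray(c,u,v);return o+d*(z-o[2])/d[2]
def cloud(c):
    K=c['camera_matrix'];T=c['camera_from_world'];d=c['depth']
    v,u=np.mgrid[:d.shape[0],:d.shape[1]]
    p=np.stack([(u-K[0,2])/K[0,0]*d,(v-K[1,2])/K[1,1]*d,d],-1)
    return (p-T[:3,3])@T[:3,:3]
def load(n): return pickle.load(open(f'pics/{n}.pkl','rb'))
def proj(c,p):
    q=c['camera_from_world'][:3]@np.append(p,1);q=c['camera_matrix']@q;return q[:2]/q[2]
E
python3 - <<'E'
from h import *
c=load('top0');P=cloud(c);im=c['pixels'][:,:,::-1]
a=cv2.resize(im[200:290,300:400],None,fx=6,fy=6,interpolation=0)
b=cv2.resize(im[230:300,200:270],None,fx=6,fy=6,interpolation=0)
cv2.imwrite('pics/cal.png',a);cv2.imwrite('pics/gau.png',b)
def rect(x,y,w,h,z0,z1,n):
    Q=P[y:y+h,x:x+w];m=(c['depth'][y:y+h,x:x+w]>0)&(Q[...,2]>z0)&(Q[...,2]<z1)
    q=Q[m];
    r=cv2.minAreaRect(q[:,:2].astype(np.float32)*1000)
    print(n,m.sum(),'z',np.median(q[:,2]).round(4),'c,size,ang',np.round(r[0],1),np.round(r[1],1),r[2],'mean',q.mean(0).round(4))
rect(300,200,100,90,.145,.16,'spacer')
rect(300,200,100,90,.115,.17,'spacer lo')
rect(300,200,100,90,.005,.03,'base')
rect(300,200,100,90,.085,.112,'pads')
rect(205,235,60,55,.13,.15,'handle')
rect(205,235,60,55,.08,.1,'block')
rect(395,170,105,80,.075,.095,'floor')
rect(395,170,105,80,.12,.146,'walls')
rect(380,70,130,180,.147,.16,'cab')
for n,pt in dict(tuba=(267,152),tubb=(316,152),jar=(341,184)).items(): print(n,P[pt[1],pt[0]])
E
```

```text
spacer 114 z 0.1512 c,size,ang [518.9   2. ] [22.7 29.9] 7.515262126922607 mean [0.519  0.0019 0.1511]
spacer lo 127 z 0.1509 c,size,ang [518.9   2.3] [24.1 29.6] 3.9583921432495117 mean [0.5186 0.0027 0.1498]
base 844 z 0.0108 c,size,ang [515.3 -22. ] [243.8 271.9] 0.544998288154602 mean [ 0.5103 -0.0078  0.0109]
pads 863 z 0.0939 c,size,ang [519.2  -3. ] [101.7  88. ] 3.5269775390625 mean [ 0.5237 -0.0018  0.0944]
handle 116 z 0.1375 c,size,ang [464.1 283.9] [19.7 34.7] 1.1623194217681885 mean [0.4634 0.2838 0.1374]
block 869 z 0.0919 c,size,ang [464.1 283.6] [80.7 79.7] 89.897705078125 mean [0.4638 0.2822 0.0919]
floor 2984 z 0.0853 c,size,ang [ 626.8 -253.6] [221.7 156.5] 86.79541778564453 mean [ 0.6357 -0.262   0.0854]
walls 1118 z 0.1341 c,size,ang [ 610.  -256.5] [220.3 187.4] 89.86750030517578 mean [ 0.5915 -0.2583  0.133 ]
cab 7456 z 0.1504 c,size,ang [ 797.1 -255.7] [226.5 220.6] 0.5206298828125 mean [ 0.7962 -0.2557  0.1505]
tuba [0.75524853 0.20694643 0.05898809]
tubb [0.75813085 0.0771042  0.06038985]
jar [0.67347308 0.00953764 0.0663511 ]
```

View pics/cal.png

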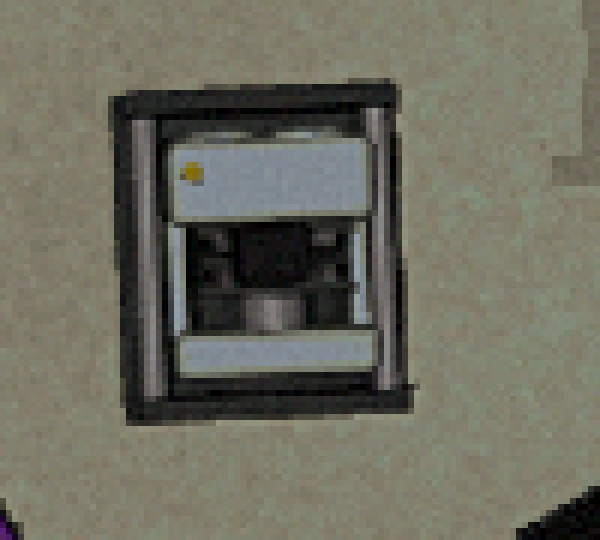

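View pics/gau.png

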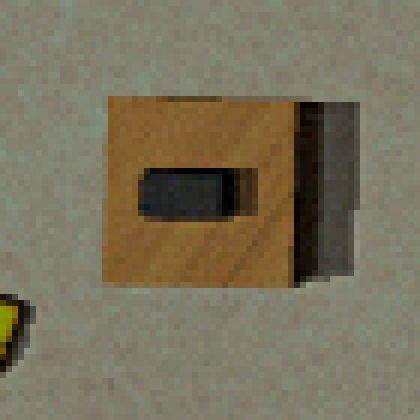

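```bash
python3 - <<'E'
from h import *
c=load('top0');P=cloud(c)
Q=P.reshape(-1,3);
for y0 in(-.22,-.256,-.29):
    m=(abs(Q[:,1]-y0)<.004)&(Q[:,0]>.5)&(Q[:,0]<.72)
    q=Q[m];o=np.argsort(q[:,0]);q=q[o];print(y0,[(round(a*1000),round(b*1000)) for a,b in zip(q[::3,0],q[::3,2])])
m=(abs(Q[:,0]-.62)<.004)&(Q[:,1]>-.4)&(Q[:,1]<-.1);q=Q[m];q=q[np.argsort(q[:,1])];print([(round(a*1000),round(b*1000)) for a,b in zip(q[::3,1],q[::3,2])])
# yaw of caliper: stand base corners & caliper top
def rect(sel,n):
    q=Q[sel];r=cv2.minAreaRect(q[:,:2].astype(np.float32)*1000);print(n,sel.sum(),np.round(r[0],1),np.round(r[1],1),round(r[2],2))
near=(abs(Q[:,0]-.519)<.09)&(abs(Q[:,1]-.002)<.085)
for z0,z1 in((.088,.097),(.006,.016),(.006,.06),(.098,.112)): rect(near&(Q[:,2]>z0)&(Q[:,2]<z1),(z0,z1))
cab=(Q[:,2]>.147)&(Q[:,2]<.154)&(Q[:,0]>.65)&(Q[:,1]<-.1);rect(cab&(Q[:,1]>-.4),'cab')
# pieces above .1
m=near&(Q[:,2]>.098)&(Q[:,2]<.14);print(np.round(Q[m]*1000).tolist())
E
```

```text
-0.22 [(502, -1), (504, 4), (507, -1), (510, -1), (513, -1), (514, 117), (516, 0), (517, 118), (518, 2), (519, 118), (521, -3), (522, 118), (524, -1), (524, 113), (527, 2), (530, -4), (532, 1), (535, -1), (538, -1), (541, -3), (546, 5), (549, 5), (552, 3), (554, 125), (554, 4), (556, 137), (556, 134), (558, -4), (558, 137), (561, 138), (563, 136), (564, 133), (566, 133), (568, 136), (571, 128), (574, 129), (579, 86), (582, 87), (585, 86), (587, 84), (590, 88), (593, 84), (595, 86), (598, 84), (601, 82), (603, 86), (606, 81), (608, 87), (611, 86), (613, 87), (616, 86), (618, 88), (621, 86), (623, 89), (624, 83), (629, 87), (631, 89), (634, 87), (637, 86), (639, 85), (642, 89), (642, 83), (647, 85), (650, 86), (652, 86), (655, 84), (657, 89), (660, 85), (663, 84), (668, 87), (668, 85), (671, 84), (674, 82), (676, 86), (677, 82), (679, 82), (681, 85), (684, 85), (684, 146), (686, 150), (687, 147), (689, 150), (689, 84), (691, 151), (692, 86), (692, 82), (694, 150), (696, 149), (698, 151), (701, 149), (704, 149), (706, 149), (709, 150), (711, 150), (713, 151), (716, 150), (718, 152)]
-0.
[... 6083 characters left out ...]
0, 100.0], [508.0, -32.0, 102.0], [504.0, 29.0, 98.0], [504.0, 24.0, 100.0], [504.0, 21.0, 98.0], [504.0, 19.0, 101.0], [504.0, 16.0, 99.0], [504.0, 14.0, 100.0], [504.0, 12.0, 103.0], [505.0, 9.0, 98.0], [505.0, 6.0, 99.0], [505.0, 4.0, 98.0], [505.0, 1.0, 100.0], [505.0, -1.0, 103.0], [505.0, -4.0, 98.0], [505.0, -7.0, 99.0], [505.0, -11.0, 105.0], [505.0, -14.0, 102.0], [505.0, -19.0, 99.0], [505.0, -22.0, 99.0], [505.0, -27.0, 102.0], [505.0, -32.0, 100.0], [505.0, -35.0, 99.0], [502.0, 29.0, 99.0], [502.0, 27.0, 99.0], [502.0, 24.0, 102.0], [484.0, -2.0, 99.0], [482.0, -7.0, 99.0], [479.0, 21.0, 99.0], [480.0, -22.0, 99.0], [480.0, -33.0, 99.0], [476.0, 26.0, 99.0], [474.0, -7.0, 98.0]]
```

```bash
cat >> h.py <<'E'
from scipy.spatial.transform import Rotation as Ro
def Rt(yaw): # tool down, tool y at given world yaw (deg)
    a=np.radians(yaw);y=np.array([np.cos(a),np.sin(a),0]);z=np.array([0,0,-1.]);return np.stack([np.cross(y,z),y,z],1)
def plan(pos,yaw,base=None):
    """base: (pos,R) commanded; else measured"""
    from rig import read_state
    s=read_state();p0,R0=(np.array(s['tcp_pos']),np.array(s['tcp_rot'])) if base is None else base
    print('t',round(s['t'],2),'tcp',np.round(s['tcp_pos'],4),'yaw',round(np.degrees(np.arctan2(s['tcp_rot'][1][1],s['tcp_rot'][0][1])),2),'ft',np.round(s['ft_force'],1),'w',round(s['gripper_width'],4))
    print('shift cm',np.round(R0.T@(np.array(pos)-p0)*100,2),'rot',np.round(Ro.from_matrix(R0.T@Rt(yaw)).as_rotvec(),4))
E
python3 -c "
from h import *
plan([.519,.002,.20],4)"
```

```text
t 0.15 tcp [ 0.1744 -0.5996  0.2218] yaw -73.8 ft [ 0.1 -0.5 -0.3] w 0.0868
shift cm [ 49.88 -48.16   2.27] rot [-1.2000e-03 -1.4000e-03 -1.3579e+00]
```

Call:
{"name": "play_rows", "arguments": {
  "commands": [
    [[49.9,-48.2,2.3],[0,0,-1.358],8.7],
    [[49.9,-48.2,2.3],[0,0,-1.358],8.7],
    [[49.9,-48.2,2.3],[0,0,-1.358],8.7],
    [[49.9,-48.2,2.3],[0,0,-1.358],8.7],
    [[49.9,-48.2,2.3],[0,0,-1.358],8.7],
    [[49.9,-48.2,2.3],[0,0,-1.358],8.7],
    [[49.9,-48.2,2.3],[0,0,-1.358],8.7],
    [[49.9,-48.2,2.3],[0,0,-1.358],8.7],
    [[49.9,-48.2,2.3],[0,0,-1.358],8.7],
    [[49.9,-48.2,2.3],[0,0,-1.358],8.7],
    [[49.9,-48.2,2.3],[0,0,-1.358],8.7],
    [[49.9,-48.2,2.3],[0,0,-1.358],8.7]
  ]
}}

```text
t: 1.15
tcp_pos: [0.4232, -0.1645, 0.2059]
tcp_rot: [[-0.073, 0.997, -0.0], [0.997, 0.073, -0.0], [-0.0, -0.0, -1.0]]
ft_force: [0.1, -1.3, -1.7]
gripper_width: 0.0867
```

```bash
python3 -c "
from h import *
plan([.519,.002,.20],4)"
```

```text
t 1.15 tcp [ 0.4232 -0.1645  0.2059] yaw 4.21 ft [ 0.1 -1.3 -1.7] w 0.0867
shift cm [15.91 10.78  0.59] rot [-0.      0.      0.0036]
```

Call:
{"name": "play_rows", "arguments": {
  "commands": [
    [[15,10.2,0.5],[0,0,0],8.7],
    [[15,10.2,0.5],[0,0,0],8.7],
    [[15,10.2,0.5],[0,0,0],8.7],
    [[15,10.2,0.5],[0,0,0],8.7],
    [[15,10.2,0.5],[0,0,0],8.7],
    [[15,10.2,0.5],[0,0,0],8.7],
    [[15,10.2,0.5],[0,0,0],8.7],
    [[15,10.2,0.5],[0,0,0],8.7]
  ]
}}

```text
t: 1.82
tcp_pos: [0.5132, -0.0102, 0.2007]
tcp_rot: [[-0.07, 0.998, -0.001], [0.998, 0.07, -0.0], [-0.0, -0.001, -1.0]]
ft_force: [0.6, -0.3, 0.9]
gripper_width: 0.0868
```

```bash
python3 -c "
from h import *
from rig import capture
plan([.519,.002,.20],4)
c=capture('wrist');pickle.dump(c,open('pics/w1.pkl','wb'));cv2.imwrite('pics/w1.png',c['pixels'][:,:,::-1])
P=cloud(c).reshape(-1,3)
near=(abs(P[:,0]-.519)<.05)&(abs(P[:,1]-.002)<.05)
q=P[near&(P[:,2]>.146)&(P[:,2]<.157)]
r=cv2.minAreaRect(q[:,:2].astype(np.float32)*1000);print(len(q),np.median(q[:,2]),r)
"
```

```text
t 1.82 tcp [ 0.5132 -0.0102  0.2007] yaw 4.0 ft [ 0.6 -0.3  0.9] w 0.0868
shift cm [1.18 0.66 0.07] rot [-0.0013  0.0001  0.    ]
2106 0.15163836785385976 ((519.9186401367188, 3.4177799224853516), (23.7513427734375, 29.705806732177734), 3.7680768966674805)
```

View pics/w1.png

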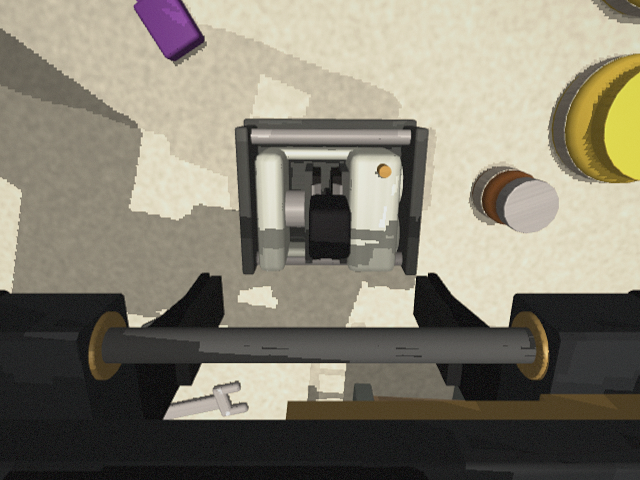

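The wrist view shows the spacer head at pixel (330,227) between the pads. The depth fit puts it at (0.520, 0.003), top z 0.152, 24 x 30 mm, yaw 3.8°, which agrees with the given size.

Call:
{"name": "play_rows", "arguments": {
  "commands": [
    [[1.2,0.7,0],[0,0,0],8.7],
    [[1.2,0.7,0],[0,0,0],8.7],
    [[1.2,0.7,0],[0,0,0],8.7],
    [[1.2,0.7,0],[0,0,0],8.7]
  ]
}}

```text
t: 2.2
tcp_pos: [0.5196, 0.0017, 0.201]
tcp_rot: [[-0.069, 0.998, -0.001], [0.998, 0.069, -0.0], [-0.0, -0.001, -1.0]]
ft_force: [0.2, 0.1, 0.1]
gripper_width: 0.0873
```

```bash
python3 -c "
from h import *
plan([.5199,.0034,.111],3.8)"
```

```text
t 2.2 tcp [0.5196 0.0017 0.201 ] yaw 3.95 ft [0.2 0.1 0.1] w 0.0873
shift cm [0.17 0.05 9.  ] rot [-0.0006  0.0003  0.0026]
```

Call:
{"name": "play_rows", "arguments": {
  "commands": [
    [[0.15,0.05,3],[0,0,0],8.7],
    [[0.15,0.05,6],[0,0,0],8.7],
    [[0.15,0.05,8],[0,0,0],8.7],
    [[0.15,0.05,8.9],[0,0,0],6],
    [[0.15,0.05,8.9],[0,0,0],4],
    [[0.15,0.05,8.9],[0,0,0],3],
    [[0.15,0.05,8.9],[0,0,0],2],
    [[0.15,0.05,8.9],[0,0,0],1.5],
    [[0.15,0.05,8.9],[0,0,0],1.5],
    [[0.15,0.05,8.9],[0,0,0],1.5]
  ],
  "newtons": 20
}}

```text
t: 3.03
tcp_pos: [0.5211, 0.0042, 0.1129]
tcp_rot: [[-0.07, 0.998, 0.002], [0.998, 0.07, -0.0], [-0.001, 0.002, -1.0]]
ft_force: [-0.3, 0.3, 0.3]
gripper_width: 0.0483
```

Call:
{"name": "play_rows", "arguments": {
  "commands": [
    [[0,0,0],[0,0,0],1.5],
    [[0,0,0],[0,0,0],1.5],
    [[0,0,0],[0,0,0],1.5],
    [[0,0,0],[0,0,0],1.5],
    [[0,0,0],[0,0,0],1.5],
    [[0,0,0],[0,0,0],1.5]
  ],
  "newtons": 20
}}

```text
t: 3.53
tcp_pos: [0.5204, 0.0043, 0.112]
tcp_rot: [[-0.07, 0.998, -0.0], [0.998, 0.07, 0.0], [0.0, -0.0, -1.0]]
ft_force: [0.8, -0.3, 1.1]
gripper_width: 0.0241
```

Call:
{"name": "play_rows", "arguments": {
  "commands": [
    [[0,0,-1],[0,0,0],1.5],
    [[0,0,-2],[0,0,0],1.5],
    [[0,0,-4],[0,0,0],1.5],
    [[0,0,-7],[0,0,0],1.5],
    [[0,0,-10],[0,0,0],1.5],
    [[0,0,-11],[0,0,0],1.5],
    [[0,0,-11],[0,0,0],1.5],
    [[0,0,-11],[0,0,0],1.5]
  ]
}}

```text
t: 4.2
tcp_pos: [0.5204, 0.0043, 0.2224]
tcp_rot: [[-0.07, 0.998, 0.001], [0.998, 0.07, -0.0], [-0.0, 0.001, -1.0]]
ft_force: [-1.0, 0.3, -1.7]
gripper_width: 0.0239
```

```bash
python3 -c "
from h import *
from rig import capture
plan([.63,-.256,.215],-86)
c=capture('scene');pickle.dump(c,open('pics/s2.pkl','wb'));cv2.imwrite('pics/s2.png',cv2.resize(c['pixels'][120:320,180:460,::-1],None,fx=2.5,fy=2.5))
c=capture('wrist');pickle.dump(c,open('pics/w2.pkl','wb'));cv2.imwrite('pics/w2.png',c['pixels'][:,:,::-1])
"
```

```text
t 4.2 tcp [0.5204 0.0043 0.2224] yaw 4.01 ft [-1.   0.3 -1.7] w 0.0239
shift cm [-26.74   9.11   0.76] rot [ 1.2000e-03 -6.0000e-04  1.5711e+00]
```

View pics/s2.png

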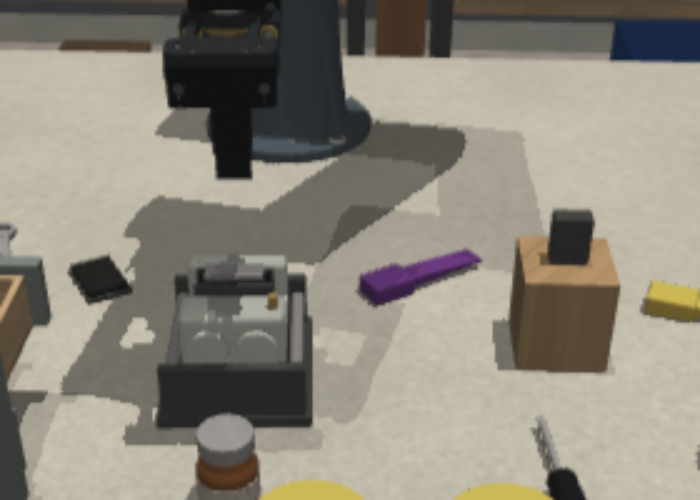

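View pics/w2.png

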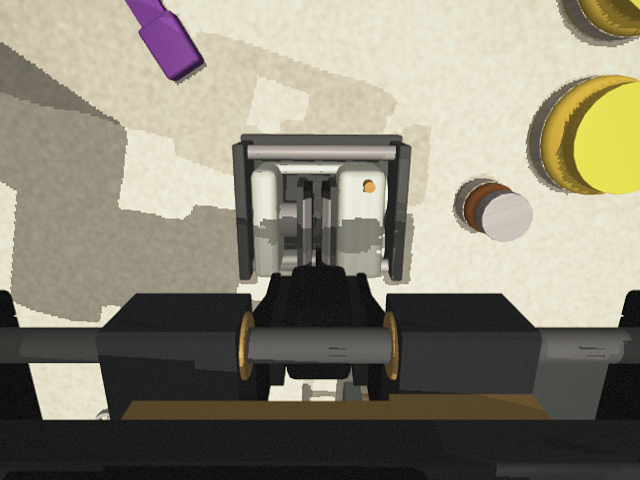

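The spacer is out and held, and the caliper gap is clear at (316,215). Now to the drawer, turning a quarter turn so the spacer tips sideways.

Call:
{"name": "play_rows", "arguments": {
  "commands": [
    [[-26.7,9.1,0.7],[0,0,1.571],1.5],
    [[-26.7,9.1,0.7],[0,0,1.571],1.5],
    [[-26.7,9.1,0.7],[0,0,1.571],1.5],
    [[-26.7,9.1,0.7],[0,0,1.571],1.5],
    [[-26.7,9.1,0.7],[0,0,1.571],1.5],
    [[-26.7,9.1,0.7],[0,0,1.571],1.5],
    [[-26.7,9.1,0.7],[0,0,1.571],1.5],
    [[-26.7,9.1,0.7],[0,0,1.571],1.5],
    [[-26.7,9.1,0.7],[0,0,1.571],1.5],
    [[-26.7,9.1,0.7],[0,0,1.571],1.5],
    [[-26.7,9.1,0.7],[0,0,1.571],1.5],
    [[-26.7,9.1,0.7],[0,0,1.571],1.5]
  ]
}}

```text
t: 5.3
tcp_pos: [0.6287, -0.2553, 0.2119]
tcp_rot: [[0.991, 0.134, -0.004], [0.134, -0.991, 0.003], [-0.004, -0.003, -1.0]]
ft_force: [-0.4, 0.2, -0.9]
gripper_width: 0.0241
```

Call:
{"name": "play_rows", "arguments": {
  "commands": [
    [[0,0,0],[0,0,0.08],1.5],
    [[0,0,0],[0,0,0.08],1.5],
    [[0,0,0],[0,0,0.08],1.5],
    [[0,0,0],[0,0,0.08],1.5]
  ]
}}

```text
t: 5.63
tcp_pos: [0.6294, -0.2554, 0.2135]
tcp_rot: [[0.998, 0.063, -0.002], [0.063, -0.998, 0.001], [-0.002, -0.001, -1.0]]
ft_force: [-0.4, -0.5, -0.9]
gripper_width: 0.0238
```

```bash
python3 -c "
from h import *
plan([.63,-.256,.117],-90)
"
```

```text
t 5.63 tcp [ 0.6294 -0.2554  0.2135] yaw -86.41 ft [-0.4 -0.5 -0.9] w 0.0238
shift cm [0.08 0.08 9.65] rot [-0.0014  0.0022  0.0626]
```

Call:
{"name": "play_rows", "arguments": {
  "commands": [
    [[0.1,0,3],[0,0,0.05],1.5],
    [[0.1,0,6],[0,0,0.05],1.5],
    [[0.1,0,8],[0,0,0.05],1.5],
    [[0.1,0,9.3],[0,0,0.05],1.5],
    [[0.1,0,9.8],[0,0,0.05],1.5],
    [[0.1,0,9.8],[0,0,0.05],1.5],
    [[0.1,0,9.8],[0,0,0.05],6],
    [[0.1,0,9.8],[0,0,0.05],6],
    [[0.1,0,9.8],[0,0,0.05],6],
    [[0.1,0,9.8],[0,0,0.05],6],
    [[0.1,0,9.8],[0,0,0.05],6],
    [[0.1,0,9.8],[0,0,0.05],6]
  ]
}}

```text
t: 6.63
tcp_pos: [0.6312, -0.2557, 0.1177]
tcp_rot: [[1.0, 0.011, 0.001], [0.011, -1.0, -0.001], [0.001, 0.001, -1.0]]
ft_force: [-0.2, -0.0, 0.1]
gripper_width: 0.0554
```

Call:
{"name": "play_rows", "arguments": {
  "commands": [
    [[0,0,-1],[0,0,0],7],
    [[0,0,-3],[0,0,0],7],
    [[0,0,-6],[0,0,0],7],
    [[0,0,-10],[0,0,0],7],
    [[0,0,-12],[0,0,0],7],
    [[0,0,-12],[0,0,0],7]
  ]
}}

```text
t: 7.13
tcp_pos: [0.6343, -0.2575, 0.2448]
tcp_rot: [[1.0, 0.011, 0.012], [0.011, -1.0, -0.007], [0.012, 0.007, -1.0]]
ft_force: [-0.1, -0.1, 0.5]
gripper_width: 0.0697
```

```bash
python3 -c "
from h import *
from rig import capture
plan([.47,.284,.22],0)
c=capture('wrist');cv2.imwrite('pics/w3.png',c['pixels'][:,:,::-1])
c=capture('top');cv2.imwrite('pics/t3.png',c['pixels'][:,:,::-1])
"
```

```text
t 7.13 tcp [ 0.6343 -0.2575  0.2448] yaw -89.37 ft [-0.1 -0.1  0.5] w 0.0697
shift cm [-15.86 -54.34   1.9 ] rot [ 0.0149 -0.0036 -1.5598]
```

View pics/w3.png

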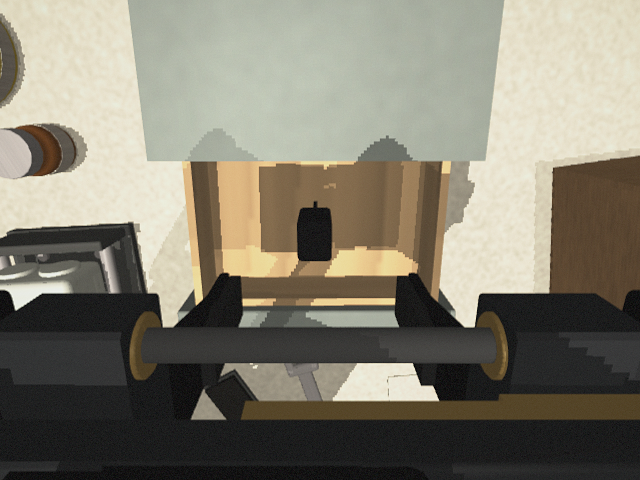

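The spacer is in the drawer at (315,233). I'll check its height with depth.

```bash
python3 -c "
from h import *
from rig import capture
for n in ('wrist','top'):
    c=capture(n);P=cloud(c);m=(c['pixels'].max(-1)<60)&(P[...,0]>.58)&(P[...,0]<.68)&(abs(P[...,1]+.256)<.08)&(P[...,2]>.07)&(P[...,2]<.19)
    q=P[m];print(n,len(q),q.min(0).round(3),q.max(0).round(3),np.median(q,0).round(3), np.histogram(q[:,2],bins=np.arange(.08,.19,.01))[0])
plan([.47,.284,.22],0)
"
```

```text
wrist 1874 [ 0.617 -0.267  0.09 ] [ 0.647 -0.243  0.155] [ 0.637 -0.255  0.153] [   2    8    6   58  100  115  129 1456    0    0]
top 85 [ 0.582 -0.306  0.08 ] [ 0.679 -0.206  0.091] [ 0.629 -0.229  0.085] [84  1  0  0  0  0  0  0  0  0]
t 7.33 tcp [ 0.63   -0.2551  0.2359] yaw -89.38 ft [ 1.1  0.  -0.2] w 0.0699
shift cm [-15.41 -54.07   1.7 ] rot [-3.00e-03  7.00e-04 -1.56e+00]
```

It is standing upright on its tongue (top z 0.153, so head centre 46 mm above the floor), which is within the limits. On to the gauge.

Call:
{"name": "play_rows", "arguments": {
  "commands": [
    [[-15.4,-54.0,1.5],[0,0,-1.56],8.7],
    [[-15.4,-54.0,1.5],[0,0,-1.56],8.7],
    [[-15.4,-54.0,1.5],[0,0,-1.56],8.7],
    [[-15.4,-54.0,1.5],[0,0,-1.56],8.7],
    [[-15.4,-54.0,1.5],[0,0,-1.56],8.7],
    [[-15.4,-54.0,1.5],[0,0,-1.56],8.7],
    [[-15.4,-54.0,1.5],[0,0,-1.56],8.7],
    [[-15.4,-54.0,1.5],[0,0,-1.56],8.7],
    [[-15.4,-54.0,1.5],[0,0,-1.56],8.7],
    [[-15.4,-54.0,1.5],[0,0,-1.56],8.7],
    [[-15.4,-54.0,1.5],[0,0,-1.56],8.7],
    [[-15.4,-54.0,1.5],[0,0,-1.56],8.7]
  ]
}}

```text
t: 8.33
tcp_pos: [0.4866, 0.225, 0.2219]
tcp_rot: [[0.054, 0.999, -0.004], [0.999, -0.054, -0.001], [-0.001, -0.004, -1.0]]
ft_force: [0.6, 0.4, -0.3]
gripper_width: 0.0873
```

```bash
python3 -c "
from h import *
plan([.464,.28,.22],0.5)
"
```

```text
t 8.33 tcp [0.4866 0.225  0.2219] yaw -3.1 ft [ 0.6  0.4 -0.3] w 0.0873
shift cm [ 5.37 -2.55  0.2 ] rot [-0.0038  0.0009 -0.0629]
```

Call:
{"name": "play_rows", "arguments": {
  "commands": [
    [[2.5,-1.2,0],[0,0,-0.02],8.7],
    [[2.5,-1.2,0],[0,0,-0.02],8.7],
    [[2.5,-1.2,0],[0,0,-0.02],8.7],
    [[2.5,-1.2,0],[0,0,-0.02],8.7],
    [[2.5,-1.2,0],[0,0,-0.02],8.7]
  ]
}}

```text
t: 8.75
tcp_pos: [0.4784, 0.248, 0.2229]
tcp_rot: [[0.042, 0.999, -0.001], [0.999, -0.042, -0.001], [-0.001, -0.001, -1.0]]
ft_force: [0.2, -0.1, 0.5]
gripper_width: 0.0872
```

```bash
python3 -c "
from h import *
from rig import capture
c=capture('wrist');cv2.imwrite('pics/w4.png',c['pixels'][:,:,::-1]);pickle.dump(c,open('pics/w4.pkl','wb'))
P=cloud(c).reshape(-1,3)
for a,b in((.133,.143),(.088,.096)):
    m=(abs(P[:,0]-.464)<.06)&(abs(P[:,1]-.284)<.06)&(P[:,2]>a)&(P[:,2]<b);q=P[m]
    print(len(q),np.median(q[:,2]),cv2.minAreaRect(q[:,:2].astype(np.float32)*1000))
plan([.464,.284,.099],0.5)
"
```

```text
1629 0.13786441854016032 ((464.68597412109375, 284.91973876953125), (34.04928207397461, 20.029727935791016), 89.56369018554688)
9646 0.09211581266895894 ((464.8464660644531, 284.56939697265625), (80.30045318603516, 80.43712615966797), 0.14491629600524902)
t 8.8 tcp [0.4787 0.2478 0.2231] yaw -2.42 ft [-0.4 -1.   0.4] w 0.0868
shift cm [ 3.56 -1.61 12.41] rot [-0.0008  0.0006 -0.0509]
```

View pics/w4.png

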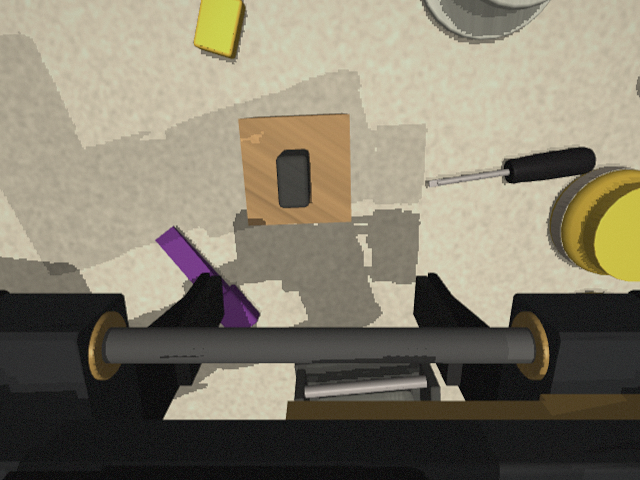

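The wrist view shows the dark handle at pixel (293,178). The fit puts it at (0.4647, 0.2849), top z 0.138, 20 x 34 mm, yaw about 0°. All of that matches the given gauge.

Call:
{"name": "play_rows", "arguments": {
  "commands": [
    [[3.6,-1.55,0],[0,0,-0.042],8.7],
    [[3.6,-1.55,0],[0,0,-0.042],8.7],
    [[3.6,-1.55,0],[0,0,-0.042],8.7],
    [[3.6,-1.55,0],[0,0,-0.042],8.7],
    [[3.6,-1.55,0],[0,0,-0.042],8.7],
    [[3.6,-1.55,0],[0,0,-0.042],8.7]
  ]
}}

```text
t: 9.3
tcp_pos: [0.4647, 0.2848, 0.2237]
tcp_rot: [[-0.0, 1.0, 0.0], [1.0, 0.0, -0.0], [-0.0, 0.0, -1.0]]
ft_force: [-0.4, -0.1, -0.1]
gripper_width: 0.087
```

```bash
python3 -c "
from h import *
plan([.4647,.2849,.099],0)
"
```

```text
t 9.3 tcp [0.4647 0.2848 0.2237] yaw 0.02 ft [-0.4 -0.1 -0.1] w 0.087
shift cm [1.000e-02 0.000e+00 1.247e+01] rot [0.0001 0.0002 0.0003]
```

Call:
{"name": "play_rows", "arguments": {
  "commands": [
    [[0,0,3],[0,0,0],8.7],
    [[0,0,6],[0,0,0],8.7],
    [[0,0,9],[0,0,0],8.7],
    [[0,0,11],[0,0,0],7],
    [[0,0,12],[0,0,0],5],
    [[0,0,12.4],[0,0,0],3],
    [[0,0,12.4],[0,0,0],1],
    [[0,0,12.4],[0,0,0],1],
    [[0,0,12.4],[0,0,0],1],
    [[0,0,12.4],[0,0,0],1],
    [[0,0,12.4],[0,0,0],1],
    [[0,0,12.4],[0,0,0],1]
  ],
  "newtons": 35
}}

```text
t: 10.3
tcp_pos: [0.4645, 0.286, 0.1004]
tcp_rot: [[-0.002, 1.0, 0.001], [1.0, 0.002, 0.001], [0.001, 0.001, -1.0]]
ft_force: [-0.3, -0.7, 0.0]
gripper_width: 0.0351
```

Call:
{"name": "play_rows", "arguments": {
  "commands": [
    [[0,0,0],[0,0,0],1],
    [[0,0,0],[0,0,0],1],
    [[0,0,0],[0,0,0],1],
    [[0,0,0],[0,0,0],1],
    [[0,0,0],[0,0,0],1]
  ],
  "newtons": 35
}}

```text
t: 10.72
tcp_pos: [0.464, 0.2858, 0.0998]
tcp_rot: [[-0.002, 1.0, -0.0], [1.0, 0.002, -0.0], [-0.0, -0.0, -1.0]]
ft_force: [-1.6, -0.1, 3.3]
gripper_width: 0.0197
```

Call:
{"name": "play_rows", "arguments": {
  "commands": [
    [[0,0,-1],[0,0,0],1],
    [[0,0,-3],[0,0,0],1],
    [[0,0,-6],[0,0,0],1],
    [[0,0,-9],[0,0,0],1],
    [[0,0,-12],[0,0,0],1],
    [[0,0,-14.5],[0,0,0],1],
    [[0,0,-15],[0,0,0],1],
    [[0,0,-15],[0,0,0],1]
  ]
}}

```text
t: 11.38
tcp_pos: [0.4653, 0.2862, 0.2517]
tcp_rot: [[-0.002, 1.0, 0.005], [1.0, 0.002, 0.002], [0.002, 0.005, -1.0]]
ft_force: [-0.3, -0.8, -2.0]
gripper_width: 0.0198
```

```bash
python3 -c "
from h import *
from rig import capture
plan([.52,.002,.25],4)
c=capture('scene');cv2.imwrite('pics/s5.png',c['pixels'][:,:,::-1])
# gap from w2 crop
c=load('w2');im=c['pixels'][130:290,225:415,::-1];cv2.imwrite('pics/w2c.png',cv2.resize(im,None,fx=3.6,fy=3.6,interpolation=0))
"
```

```text
t 11.38 tcp [0.4653 0.2862 0.2517] yaw 0.12 ft [-0.3 -0.8 -2. ] w 0.0198
shift cm [-28.43   5.42   0.15] rot [ 0.0047 -0.0015 -0.0678]
```

View pics/s5.png

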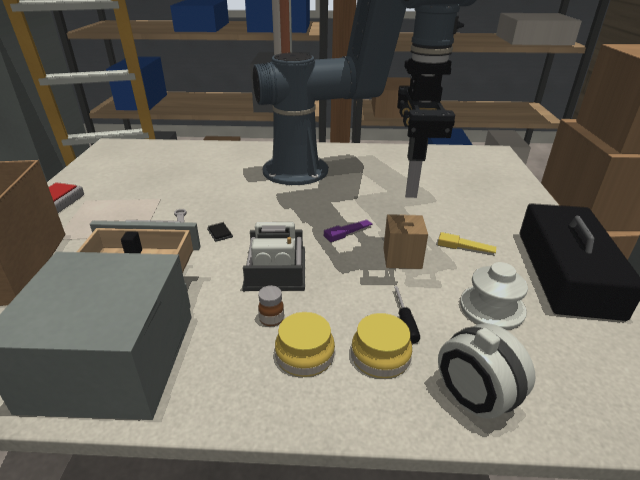

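View pics/w2c.png

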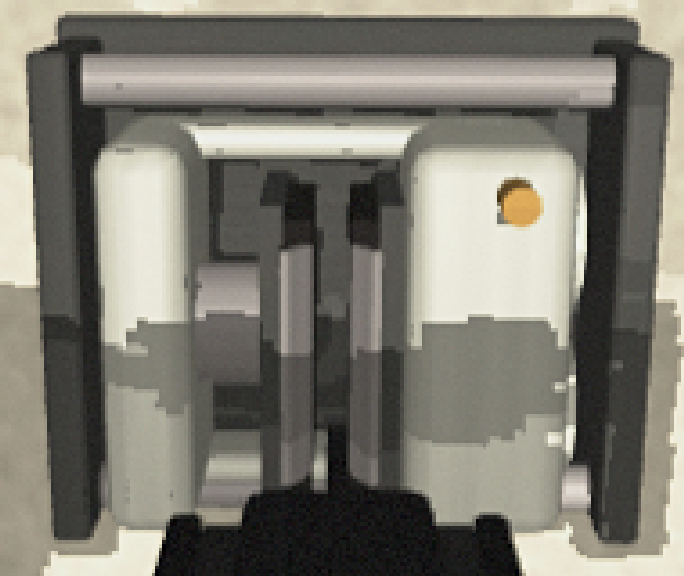

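```bash
python3 -c "
from h import *
c=load('w2')
f=lambda a,b,z:onz(c,225+a/3.6,130+b/3.6,z).round(4)
for r in(260,370,470): print(r,'inner z.1',f(312,r,.1),f(351,r,.1),'outer z.1078',f(280,r,.1078),f(382,r,.1078))
print('clip +y end', f(297,243,.1078),f(367,243,.1078))
P=cloud(c);v0=130+int(300/3.6);
for v in (205,225,245):
  print([tuple((P[v,u,[0,2]]*1000).round().astype(int)) for u in range(296,338)], P[v,316,1].round(3))
"
```

```text
260 inner z.1 [0.5148 0.0189 0.1   ] [0.5227 0.0195 0.1   ] outer z.1078 [0.5084 0.0203 0.1078] [0.5287 0.0217 0.1078]
370 inner z.1 [ 0.5163 -0.0046  0.1   ] [ 0.5245 -0.0041  0.1   ] outer z.1078 [ 0.5097 -0.0027  0.1078] [ 0.5305 -0.0012  0.1078]
470 inner z.1 [ 0.5178 -0.0271  0.1   ] [ 0.5261 -0.0265  0.1   ] outer z.1078 [ 0.511  -0.0245  0.1078] [ 0.5323 -0.023   0.1078]
clip +y end [0.5116 0.024  0.1078] [0.5255 0.025  0.1078]
[(np.int64(502), np.int64(76)), (np.int64(504), np.int64(101)), (np.int64(505), np.int64(101)), (np.int64(505), np.int64(98)), (np.int64(506), np.int64(101)), (np.int64(507), np.int64(100)), (np.int64(508), np.int64(100)), (np.int64(509), np.int64(107)), (np.int64(509), np.int64(108)), (np.int64(510), np.int64(107)), (np.int64(511), np.int64(107)), (np.int64(511), np.int64(103)), (np.int64(512), np.int64(104)), (np.int64(513), np.int64(104)), (np.int64(514), np.int64(101)), (np.int64(514), np.int64(100)), (np.int64(515), np.int64(65)), (np.int64(516), np.int64(11)), (np.int64(517), np.int64(13)), (np.int64(518), np.int64(13)), (np.int64(519), np.int64(1
[... 2651 characters left out ...]
np.int64(522), np.int64(13)), (np.int64(523), np.int64(12)), (np.int64(524), np.int64(12)), (np.int64(525), np.int64(13)), (np.int64(526), np.int64(13)), (np.int64(527), np.int64(12)), (np.int64(525), np.int64(99)), (np.int64(526), np.int64(101)), (np.int64(526), np.int64(104)), (np.int64(527), np.int64(105)), (np.int64(528), np.int64(106)), (np.int64(528), np.int64(107)), (np.int64(529), np.int64(107)), (np.int64(530), np.int64(109)), (np.int64(531), np.int64(107)), (np.int64(532), np.int64(100)), (np.int64(532), np.int64(100)), (np.int64(533), np.int64(100)), (np.int64(534), np.int64(100)), (np.int64(535), np.int64(101)), (np.int64(537), np.int64(79)), (np.int64(537), np.int64(89))] -0.044
```

The gauge is held, with its blade at (413,180) clear of the block, and the spacer stands in the drawer at (131,243). The clip edges in the wrist crop give a gap of about 7.9 mm, centred at (0.520, -0.001) with yaw 4.0°, consistent with the 5 to 8 mm given. First contact should come with the tip about 49 mm below the edges.

Call:
{"name": "play_rows", "arguments": {
  "commands": [
    [[-28.6,5.4,0],[0,0,-0.068],1],
    [[-28.6,5.4,0],[0,0,-0.068],1],
    [[-28.6,5.4,0],[0,0,-0.068],1],
    [[-28.6,5.4,0],[0,0,-0.068],1],
    [[-28.6,5.4,0],[0,0,-0.068],1],
    [[-28.6,5.4,0],[0,0,-0.068],1],
    [[-28.6,5.4,0],[0,0,-0.068],1],
    [[-28.6,5.4,0],[0,0,-0.068],1],
    [[-28.6,5.4,0],[0,0,-0.068],1],
    [[-28.6,5.4,0],[0,0,-0.068],1],
    [[-28.6,5.4,0],[0,0,-0.068],1],
    [[-28.6,5.4,0],[0,0,-0.068],1]
  ]
}}

```text
t: 12.43
tcp_pos: [0.5179, 0.0015, 0.2489]
tcp_rot: [[-0.072, 0.997, -0.002], [0.997, 0.072, 0.001], [0.001, -0.002, -1.0]]
ft_force: [-0.3, 0.3, -2.5]
gripper_width: 0.0197
```

```bash
python3 -c "
from h import *
from rig import capture
plan([.5201,-.0005,.25],4)
c=capture('wrist');cv2.imwrite('pics/w6.png',c['pixels'][:,:,::-1]);pickle.dump(c,open('pics/w6.pkl','wb'))
c=capture('scene');cv2.imwrite('pics/s6.png',cv2.resize(c['pixels'][60:300,180:400,::-1],None,fx=2.5,fy=2.5));pickle.dump(c,open('pics/s6.pkl','wb'))
plan([.5201,-.0005,.21],4)
"
```

```text
t 12.43 tcp [0.5179 0.0015 0.2489] yaw 4.14 ft [-0.3  0.3 -2.5] w 0.0197
shift cm [-0.21  0.21 -0.11] rot [-0.0019 -0.0008  0.0025]
t 12.53 tcp [0.5183 0.0013 0.2494] yaw 4.14 ft [ 0.7  0.7 -2.3] w 0.0196
shift cm [-0.2   0.17  3.94] rot [-0.0008 -0.0003  0.0025]
```

View pics/w6.png

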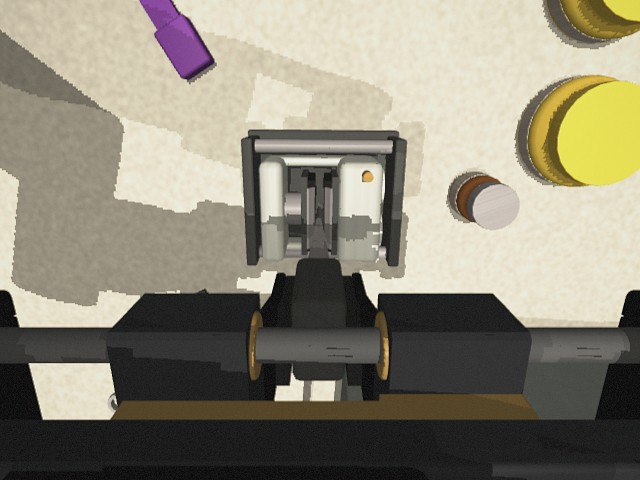

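View pics/s6.png

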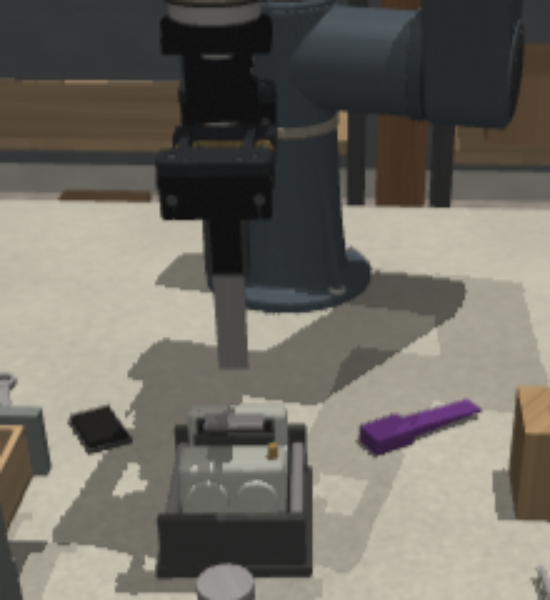

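The blade hangs upright and lines up above the gap in both views.

Call:
{"name": "play_rows", "arguments": {
  "commands": [
    [[-0.2,0.2,0],[0,0,0],1],
    [[-0.2,0.2,1],[0,0,0],1],
    [[-0.2,0.2,2],[0,0,0],1],
    [[-0.2,0.2,3],[0,0,0],1],
    [[-0.2,0.2,3.5],[0,0,0],1],
    [[-0.2,0.2,3.5],[0,0,0],1],
    [[-0.2,0.2,3.5],[0,0,0],1]
  ]
}}

```text
t: 13.12
tcp_pos: [0.5205, -0.0019, 0.2139]
tcp_rot: [[-0.07, 0.998, -0.002], [0.998, 0.07, 0.0], [0.0, -0.002, -1.0]]
ft_force: [0.2, 0.7, -1.0]
gripper_width: 0.0196
```

```bash
cat >> h.py <<'E'
def ftavg(n=8):
    from rig import capture,read_state
    F=[];T=[];Z=[]
    for i in range(n):
        capture('wrist');s=read_state();F.append(s['ft_force']);T.append(s['wrist_torque']);Z.append(s['tcp_pos'])
    F=np.array(F);print('t',round(s['t'],2),'ft',F.mean(0).round(2),'+-',(F.std(0)/n**.5).round(2),'tq',np.mean(T,0).round(3),'pos',np.mean(Z,0).round(4),'w',round(s['gripper_width'],4))
E
python3 -c "
from h import *
from rig import capture
ftavg(10)
plan([.5201,-.0005,.19],4)
c=capture('wrist');cv2.imwrite('pics/w7.png',cv2.resize(c['pixels'][100:300,200:440,::-1],None,fx=3.3,fy=3));pickle.dump(c,open('pics/w7.pkl','wb'))
"
```

```text
t 13.62 ft [ 0.19 -0.2  -1.57] +- [0.19 0.15 0.14] tq [-0.018 -0.104 -0.006] pos [ 0.5211 -0.002   0.2149] w 0.0195
t 13.62 tcp [ 0.521  -0.0019  0.2148] yaw 4.01 ft [-0.6 -0.  -2. ] w 0.0195
shift cm [ 0.15 -0.08  2.48] rot [0.0004 0.0001 0.0002]
```

View pics/w7.png

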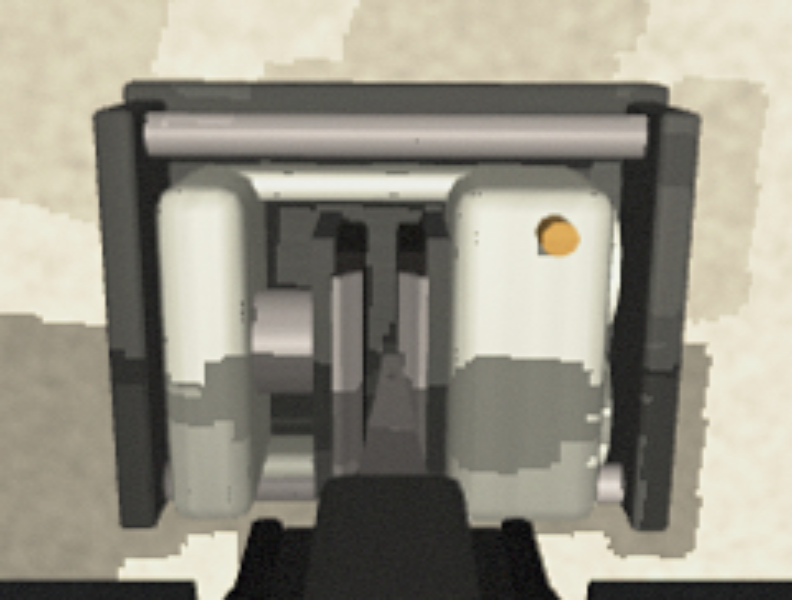

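```bash
python3 -c "
from h import *
c=load('w7')
im=c['pixels'][195:262,290:345,::-1];cv2.imwrite('pics/w7c.png',cv2.resize(im,None,fx=10,fy=9,interpolation=0))
f=lambda a,b,z:onz(c,200+a/3.3,100+b/3,z).round(4)
print('gap',f(365,300,.1),f(398,300,.1),f(365,380,.1),f(400,380,.1),'clip end',f(350,272,.1078),f(412,272,.1078))
print('clip outer',f(333,300,.1078),f(430,300,.1078))
for p in((391,350,.122),(393,470,.14)): print('tip',f(*p))
"
```

```text
gap [0.5155 0.0155 0.1   ] [0.5227 0.016  0.1   ] [ 0.5168 -0.0045  0.1   ] [ 0.5245 -0.0039  0.1   ] clip end [0.5119 0.0237 0.1078] [0.5249 0.0246 0.1078]
clip outer [0.5087 0.0168 0.1078] [0.5293 0.0182 0.1078]
tip [0.5215 0.0094 0.122 ]
tip [ 0.5234 -0.0123  0.14  ]
```

View pics/w7c.png

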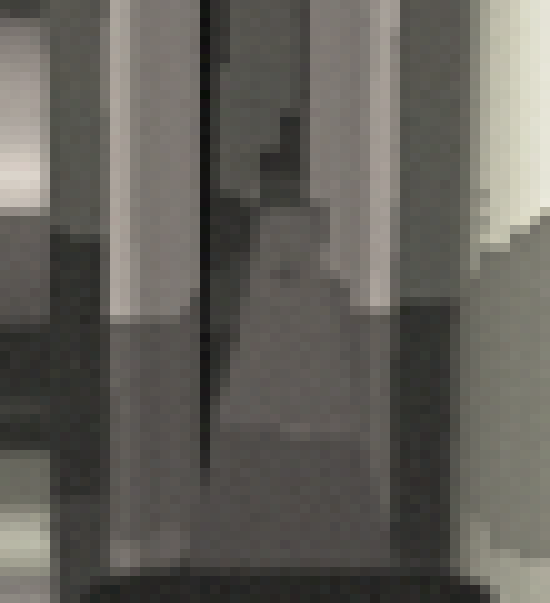

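The tip at crop (287,210) is about 2 mm off the gap's middle towards +x, and about 2 mm towards -y. I'll correct that, then descend to 40 mm depth, short of contact.

Call:
{"name": "play_rows", "arguments": {
  "commands": [
    [[0.2,-0.2,0],[0,0,0],1],
    [[0.2,-0.2,0.3],[0,0,0],1],
    [[0.2,-0.2,0.8],[0,0,0],1],
    [[0.2,-0.2,1.5],[0,0,0],1],
    [[0.2,-0.2,2.2],[0,0,0],1],
    [[0.2,-0.2,2.9],[0,0,0],1],
    [[0.2,-0.2,3.6],[0,0,0],1],
    [[0.2,-0.2,4.3],[0,0,0],1],
    [[0.2,-0.2,5.0],[0,0,0],1],
    [[0.2,-0.2,5.6],[0,0,0],1],
    [[0.2,-0.2,6.0],[0,0,0],1],
    [[0.2,-0.2,6.1],[0,0,0],1]
  ]
}}

```text
t: 14.67
tcp_pos: [0.5183, -0.0, 0.1527]
tcp_rot: [[-0.07, 0.998, -0.002], [0.998, 0.07, 0.0], [0.0, -0.002, -1.0]]
ft_force: [-0.3, -1.0, -1.2]
gripper_width: 0.0197
```

```bash
python3 -c "
from h import *
from rig import capture
ftavg(12)
c=capture('wrist');cv2.imwrite('pics/w8.png',cv2.resize(c['pixels'][150:320,240:400,::-1],None,fx=5,fy=3.5));pickle.dump(c,open('pics/w8.pkl','wb'))
"
```

```text
t 15.27 ft [-0.11 -0.03 -1.84] +- [0.09 0.09 0.16] tq [-0.03  -0.037 -0.01 ] pos [ 5.188e-01 -1.000e-04  1.538e-01] w 0.0194
```

View pics/w8.png

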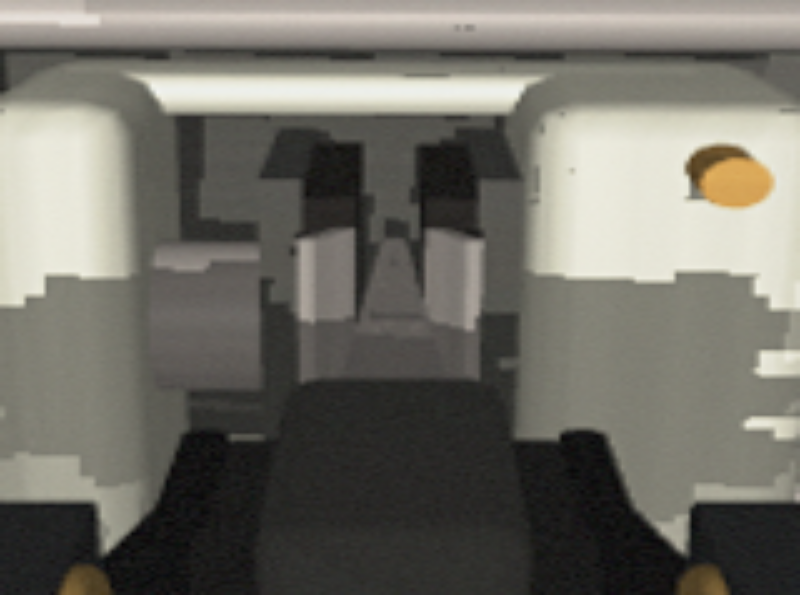

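The blade is centred in the gap (edges at columns 355 and 428, blade at 392), with no contact yet. Going down in small steps now.

Call:
{"name": "play_rows", "arguments": {
  "commands": [
    [[0,0,0.1],[0,0,0],1],
    [[0,0,0.2],[0,0,0],1],
    [[0,0,0.3],[0,0,0],1],
    [[0,0,0.4],[0,0,0],1],
    [[0,0,0.5],[0,0,0],1],
    [[0,0,0.5],[0,0,0],1]
  ]
}}

```text
t: 15.82
tcp_pos: [0.5186, -0.0001, 0.1483]
tcp_rot: [[-0.07, 0.998, -0.0], [0.998, 0.07, 0.0], [0.0, -0.0, -1.0]]
ft_force: [0.2, -0.6, -1.4]
gripper_width: 0.0197
```

```bash
python3 -c "
from h import *
ftavg(15)"
```

```text
t 16.57 ft [-0.44  0.07 -1.84] +- [0.14 0.12 0.07] tq [-0.008 -0.031 -0.001] pos [ 5.187e-01 -1.000e-04  1.486e-01] w 0.0196
```

Call:
{"name": "play_rows", "arguments": {
  "commands": [
    [[0,0,0.1],[0,0,0],1],
    [[0,0,0.2],[0,0,0],1],
    [[0,0,0.3],[0,0,0],1],
    [[0,0,0.4],[0,0,0],1]
  ]
}}

```text
t: 16.9
tcp_pos: [0.5187, -0.0001, 0.1445]
tcp_rot: [[-0.07, 0.998, -0.0], [0.998, 0.07, 0.0], [0.0, -0.0, -1.0]]
ft_force: [0.1, -0.1, -1.3]
gripper_width: 0.0197
```

```bash
python3 -c "
from h import *
ftavg(15)"
```

```text
t 17.65 ft [-0.39 -0.06 -1.79] +- [0.11 0.1  0.11] tq [-0.02  -0.049 -0.007] pos [ 5.187e-01 -1.000e-04  1.446e-01] w 0.0202
```

Call:
{"name": "play_rows", "arguments": {
  "commands": [
    [[0,0,0.1],[0,0,0],1],
    [[0,0,0.2],[0,0,0],1],
    [[0,0,0.3],[0,0,0],1]
  ]
}}

```text
t: 17.9
tcp_pos: [0.5188, -0.0001, 0.1416]
tcp_rot: [[-0.07, 0.998, 0.0], [0.998, 0.07, -0.0], [-0.0, 0.0, -1.0]]
ft_force: [-0.4, -0.5, -1.3]
gripper_width: 0.0199
```

```bash
python3 -c "
from h import *
ftavg(15)"
```

```text
t 18.65 ft [ 0.27 -0.11 -2.3 ] +- [0.15 0.16 0.18] tq [-0.022 -0.133 -0.01 ] pos [ 5.188e-01 -1.000e-04  1.416e-01] w 0.0199
```

Call:
{"name": "play_rows", "arguments": {
  "commands": [
    [[0,0,0.1],[0,0,0],1],
    [[0,0,0.2],[0,0,0],1],
    [[0,0,0.3],[0,0,0],1]
  ]
}}

```text
t: 18.9
tcp_pos: [0.5188, -0.0001, 0.1388]
tcp_rot: [[-0.07, 0.998, 0.0], [0.998, 0.07, -0.0], [-0.0, 0.0, -1.0]]
ft_force: [0.1, -0.0, 0.4]
gripper_width: 0.0194
```

```bash
python3 -c "
from h import *
ftavg(20)"
```

```text
t 19.9 ft [ 0.16  0.   -1.3 ] +- [0.13 0.1  0.11] tq [-0.041 -0.139 -0.013] pos [ 5.188e-01 -1.000e-04  1.386e-01] w 0.0199
```

Call:
{"name": "play_rows", "arguments": {
  "commands": [
    [[0,0,0.1],[0,0,0],1],
    [[0,0,0.2],[0,0,0],1],
    [[0,0,0.3],[0,0,0],1]
  ]
}}

```text
t: 20.15
tcp_pos: [0.5188, -0.0001, 0.1358]
tcp_rot: [[-0.07, 0.998, 0.0], [0.998, 0.07, -0.0], [-0.0, 0.0, -1.0]]
ft_force: [-0.1, 0.8, 2.0]
gripper_width: 0.0196
```

```bash
python3 -c "
from h import *
ftavg(20)
from rig import capture
c=capture('wrist');cv2.imwrite('pics/w9.png',cv2.resize(c['pixels'][150:320,240:400,::-1],None,fx=5,fy=3.5));pickle.dump(c,open('pics/w9.pkl','wb'))"
```

```text
t 21.15 ft [-0.   -0.02  0.07] +- [0.09 0.09 0.09] tq [-0.027 -0.152 -0.03 ] pos [ 5.188e-01 -1.000e-04  1.356e-01] w 0.0197
```

View pics/w9.png

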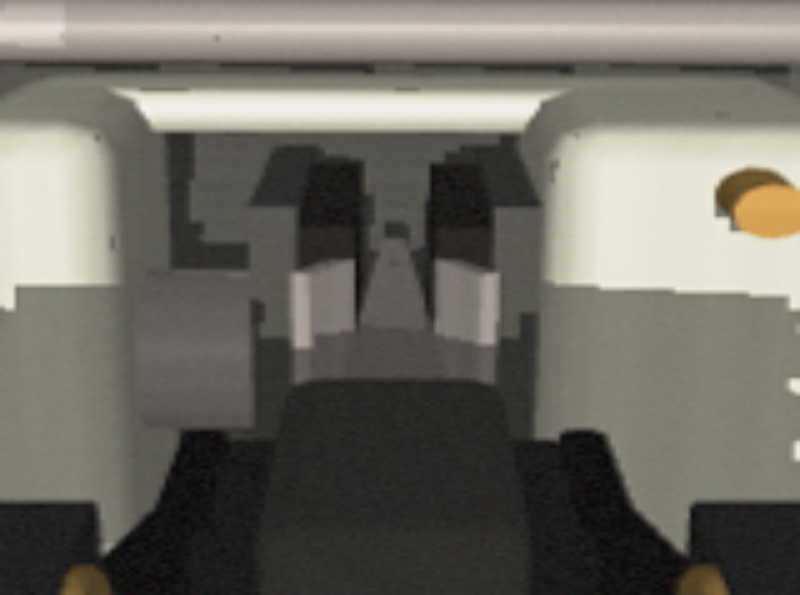

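Drag appears from tcp z 0.1396 and rises 0.45 N/mm. That matches 0.4 N/mm per pad with friction about 0.5. Each pad now carries about 1.6 N, so I'll go 5 mm more to reach about 3.6 N.

Call:
{"name": "play_rows", "arguments": {
  "commands": [
    [[0,0,0.1],[0,0,0],1],
    [[0,0,0.2],[0,0,0],1],
    [[0,0,0.3],[0,0,0],1],
    [[0,0,0.4],[0,0,0],1],
    [[0,0,0.5],[0,0,0],1],
    [[0,0,0.5],[0,0,0],1],
    [[0,0,0.5],[0,0,0],1]
  ]
}}

```text
t: 21.78
tcp_pos: [0.5188, -0.0001, 0.1306]
tcp_rot: [[-0.07, 0.998, 0.0], [0.998, 0.07, -0.0], [-0.0, 0.0, -1.0]]
ft_force: [-1.6, 0.6, 2.6]
gripper_width: 0.0196
```

```bash
python3 -c "
from h import *
ftavg(20)
from rig import capture
c=capture('scene');cv2.imwrite('pics/s10.png',c['pixels'][:,:,::-1])
for n in ('scene','top'):
    c=capture(n);P=cloud(c);m=(c['pixels'].max(-1)<60)&(P[...,0]>.59)&(P[...,0]<.67)&(abs(P[...,1]+.256)<.07)&(P[...,2]>.1)&(P[...,2]<.19)
    q=P[m];print(n,len(q),q.min(0).round(3) if len(q) else '',q.max(0).round(3) if len(q) else '')
plan([0,0,0],4)"
```

```text
t 22.78 ft [ 0.08 -0.3   1.99] +- [0.09 0.15 0.13] tq [-0.06  -0.131 -0.03 ] pos [ 5.188e-01 -1.000e-04  1.306e-01] w 0.0195
scene 369 [ 0.617 -0.267  0.11 ] [ 0.649 -0.241  0.154]
top 178 [ 0.615 -0.266  0.111] [ 0.645 -0.243  0.159]
t 22.93 tcp [ 5.188e-01 -1.000e-04  1.306e-01] yaw 4.01 ft [ 0.6 -0.2  1.6] w 0.0199
shift cm [  3.64 -51.75  13.06] rot [0.0001 0.     0.0002]
```

View pics/s10.png

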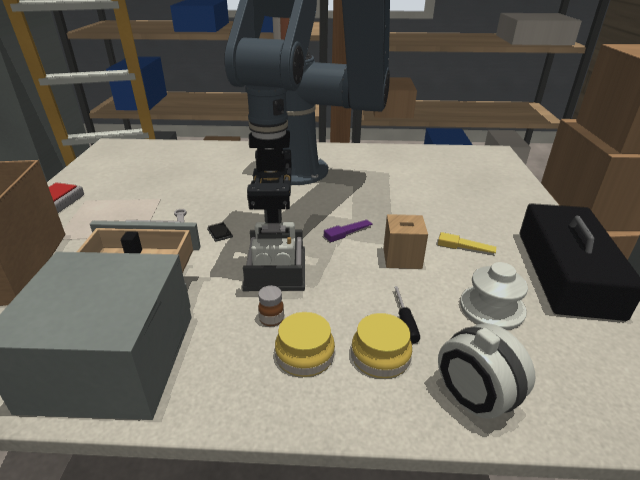

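The drag is 3.7 N, as predicted. The spacer hasn't moved in the drawer at (131,243), and nothing else has moved. Handing in.

```bash
python3 -c "
from rig import sign_off
print(sign_off())"
```

```text
the job is handed in; nothing more can be done
None
```

I finished both parts and handed the job in at about 23 s. The spacer is let go in the open drawer, and the gauge is held between the pads at a light drag. No verdict is reported, so what follows is from my own last checks.

- **Spacer:** It is standing upright on its tongue rather than lying flat. Its head centre is about 46 mm above the drawer floor, against a limit of 55 mm. Its position in the pictures did not change over the last 15 s.
- **Gauge:** The arm still grips it by the handle, set to 35 N. The tool is vertical, and the tip is about 62 mm below the pads' top edges and near their middle.
- **Drag:** The measured vertical drag is about 3.7 N. From how it rose with depth, I infer about 3.5 N on each pad; I could not measure the pad forces directly. Sideways force is close to zero, so the two sides are balanced.
- **Other objects:** Nothing else in the final picture looks moved.

One disagreement: the images gave a gap of 7.2 to 7.9 mm, but contact came about 4 to 8 mm deeper than that predicts, as if the gap were about 8.3 mm. I set the final depth from the measured force rather than the images.

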